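# Lock the mixing pot, open the start guard and start the drive

## Task

Get the mixer going: fit both prongs of the orange-handled pin spanner into the two holes of the pot's brass lock ring, turn the ring clockwise with it as far as it goes, and stand the spanner back in its blue rest. Then slide the yellow guard on the console fully aside and leave it open, and press the green start button all the way down and let it go. Do not press start before the pot is locked, never press the red stop button, and do not knock over or push away the jars, bottles and glassware standing around.

Things in the scene. Friction and masses are not known exactly. Their poses are not given: they have to be found in the camera images.
- spanner_grip (a point): Centre of the orange handle bar of the loose pin spanner, an upright T-shaped key 90 mm tall, 0.2 to 0.33 kg. z up, x along the bar and through both prongs. Bar: 80 (x) x 20 (y) x 28 mm tall; grasp it across y. Below it: a steel stem 18 mm thick and 35 mm long, a steel crossbar 86 x 30 x 14 mm, and two downward prongs 13 mm long.
- spanner_tips (a point): Point midway between the spanner's two prong tips, 76 mm below spanner_grip, same axes. The prongs are 9 mm thick with tapered ends, at x = -32 and +32 mm. The spanner is the same after a half turn.
- rest_seat (a point): Top centre of the black pedestal (44 x 36 mm) in the spanner's fixed blue rest, 26 mm above the bench. The rest is an open tray 114 x 58 x 34 mm (inside 104 x 48, long side along x). The crossbar stands on the pedestal, a prong hanging on either side, prong tips 13 mm below this point. Either way round is right. The spanner starts here.
- pot: Steel mixing pot with a white lid, 152 mm across, fixed to the bench on a blue mat 170 mm square; lid top 90 mm above the bench. Origin at the centre of its underside.
- ring_face (a point): Top centre of the brass lock ring (100 mm across, 16 mm thick) on the pot's lid, 107.5 mm above the bench. z up; x passes through both holes: 14 mm wide, right through the ring, at x = -32 and +32 mm. Turns with the ring. With the spanner seated its crossbar rests on this face and the prong tips are 13 mm below it.
- lock_ring (a joint): Angle of the lock ring in rad. Grows as the ring turns clockwise seen from above; starts between 0 and 0.3, the locked stop is at 0.85. It turns stiffly (about 0.12 N m) and stays where left. The prongs have about 0.08 rad of slack in the holes before the ring follows.
- console: Drive console: a white box with a blue deck, 160 (x) x 200 (y) x 60 mm tall, fixed to the bench. Origin at the centre of its underside, z up. Start button under the guard at y = -45 mm, red stop button at y = +77 mm, both at x = 0. Rails at x = -34 and +34 mm beside the guard are 74 mm above the bench. Two fixed knobs, 72 mm high, at x = -58, y = 20 and 60 mm.
- guard_lug (a point): Top centre of the lug on the console's yellow guard, 94 mm above the bench; the console's axes, moves with the guard. The lug is a ridge 46 (x) x 10 (y) x 18 mm tall on the guard plate (58 x 56 mm, top 76 mm above the bench). The guard opens along +y. The plate's flat top reaches 43 mm from the lug's -y face, room to set closed fingertips there and push the lug.
- guard (a joint): How far the guard is open in m: starts between 0 and 0.012 (covering the start button), fully open at its stop at 0.065. It slides with about 2 N of friction and stays where left.
- start_top (a point): Top centre of the green start button, 40 mm across, 70 mm above the bench, console's axes; under the guard plate until that is slid aside. With the guard fully open the plate's edge is 37 mm from this centre, towards +y.
- start (a joint): Travel of the start button in m: 0 out, 0.006 fully down. Spring: about 1.5 N to begin, 5 N fully down; it comes back up when let go.
- stop (a joint): Travel of the red stop button in m: 0 out, 0.006 down. It is 26 mm across on a yellow collar, its top 70 mm above the bench, 122 mm to the +y side of the start button, beyond the guard's end of travel. Not to be pressed.
- amber_bottle: Bystander: loose amber bottle, 60 mm across, 120 mm tall; origin at the centre of its underside.
- mill_jar: Bystander: loose dark steel grinding jar, 72 mm across, 75 mm tall; origin at the centre of its underside.
- beaker: Bystander: loose glass beaker, 68 mm across, 90 mm tall; origin at the centre of its underside.
- tan_jar: Bystander: loose terracotta-coloured jar, 66 mm across, 70 mm tall; origin at the centre of its underside.
- dish: Bystander: loose white ceramic cup, 72 mm across, 45 mm tall; origin at the centre of its underside.
- vial: Bystander: loose clear small jar with a blue cap, 32 mm across, 45 mm tall, standing on the console's deck near its +x, +y corner; origin at the centre of its underside.
Not all that is in view belongs to the job. Leave any purple look-alike of the part that bears spanner_grip alone.

How it is judged:
By the outcome, as a careful person would: the job done as asked, in the order asked, and still so for the second after the job is handed in, with the robot touching nothing.
It also fails if it takes over 64 s, if anything falls off the work surface, if the arm or the gripper's body presses on something with over 40 N, if the wrist force passes 120 N, or if a joint passes its speed limit or range.

## Robot

A 7-joint arm with a two-finger parallel gripper is mounted at the origin on the work surface. World frame = base frame: x ahead of the robot, y to its left, z up, the work surface at z = 0. Lengths are in m, angles in rad, forces in N, time in s.
With the tool pointing down it reaches from about 0.425 to 0.875 m from the base axis. Payload 4.7 kg.
Tool frame: the origin (TCP) lies at the very end of the fingers, on their centre line; the grasp point (between the pads) lies 19 mm behind it; z points along the fingers, y is the line along which they close (so a half turn about z gives the same grasp; the last joint's range is limited). The gripper opens to 87 mm and grips with 3 to 60 N. Pads are 19 mm wide; open, the fingers measure 117 mm over their backs; the gripper's body (75 mm by 190 mm) begins 51 mm behind the grasp point.
Start: joints at [1.16, 0.321, -0.07, 1.45, 0.023, 1.371, -0.057], TCP at [0.268, -0.592, 0.223] pointing down, gripper open.
Joint ranges: [-2.86, 2.86], [-0.3, 2.09], [-1.38, 1.24], [0.06, 2.45], [-1.56, 4.7], [0.09, 2.05], [-2.69, 2.69]. Speed limits (rad/s): [2.57, 2.57, 3.14, 3.14, 3.14, 3.14, 3.14].

## Interface

Orientations are given as a rotation vector (axis times angle).
In Python, from bench import ctrl, vision gives the robot as it stands.
- The arm moves only by the tool jog_arm, never from a script. Its argument "increments" is a list of rows, each an object of numbers: "tx", "ty", "tz": the shift along the tool's x, y, z in mm; "wx", "wy", "wz": the turn, a rotation vector about the tool's x, y, z in rad; "gripper": the opening, from 0 (shut) to 1 (fully open). In form: [{"tx": .., "ty": .., "tz": .., "wx": .., "wy": .., "wz": .., "gripper": ..}, ...]. A call has exactly 5 rows; each row is the pose to reach, as a shift and turn from the pose commanded when the call began, along the tool's axes at that moment; what a row does not reach only later rows make up. A row lasts 1/12 s, in which the tool goes at most 41.7 mm and 7.16 degrees, less where a joint would pass 70% of its speed; a pose out of reach is approached as far as the arm can. A call with a gripper value outside its range is refused whole. The fingers move at their own pace and stop on an object; "grip_force" is the grip in N (left out, the last holds). Time passes only in rows, so rows that repeat a pose let the fingers close, or fill a call up. It gives the time, the measured TCP pose, the force, the opening and the grip force at its end, in the units of the state.
- ctrl.get_state(): the state, without advancing time (a new reading comes with each control period).
- vision.get_image(name): name is "scene" or "top"; returns a dict with "color" (480x640x3 uint8, blue, green, red), "fx", "fy", "cx", "cy" (pixels), "k1" (the pictures are not rectified: a ray, as slopes to the right and down, at radius r is drawn at 1 + k1 r^2 times it, then the intrinsics apply), "extrinsics" (4x4, takes a point from world to camera coordinates). Camera axes: x right, y down, z forward; pixel columns grow to the right and rows downward; lengths in m; the calibration is good to about 2 mm. A picture is of the moment at which its call begins. There is no depth.
- ctrl.close_job(): hands the job in; it is judged then, once.
Trained networks look in the newest picture that a camera, given by its name, has taken for a name from the list of things; names that differ only in an ending like _2 or _b are one class to them, and where a whole thing is asked for, a point or a joint stands for the part that bears it (a point fixed in the world has none). Each returns a list of dicts, best first, with "conf" (0 to 1); they miss things now and then, are a little off and sometimes report something else, mostly with a low value. They report only what shows in the picture. A call takes as long as a camera call. They do not tell look-alikes from the thing itself.
- vision.spot_in(camera, thing): "bbox" ([left, top, right, bottom] in pixels, round what is visible of it).
The state is a dict: "time": time; "joint_positions": joint angles; "qd": joint speeds; "joint_torque": joint torques, N m; "position": TCP position; "tool_rot": TCP orientation; "ft_force": force on the tool from outside, world axes, zero at the start; "torque": the same for the moment, N m; "grip_width": opening from 0.0 (shut) to 1.0 (fully open); "grip_force": force on a finger pad.
Only numpy, scipy, OpenCV 4.12 (cv2) and the standard library are available. Lean on these libraries where they do the work, as an engineer would, in place of code of your own. Each camera call takes 0.05 s, during which the arm holds its last target. There are 200 camera calls.

## Working session

There is one attempt and no reset: what is moved stays moved. The work goes in short steps, Python scripts to look and compute and a tool call to move; the robot and the scene stay as the last step left them, time stands still between calls to the robot, and variables do not carry over. Pictures are saved under pics/ and viewed, at most 10 in all, crops included, and the job is handed in when it is done.

Besides the shell and the picture viewer there is one more tool, called after ">>>" as name(argument=value, ...) on one line, values as JSON. jog_arm: Moves the arm, as the interface text tells. Its arguments: {"type":"object","properties":{"increments":{"type":"array"},"grip_force":{"type":"number"}},"required":["increments"]}

```bash
mkdir -p pics; ls; python3 - <<'E'
from bench import ctrl,vision
import cv2
s=ctrl.get_state(); print(s)
for c in("scene","top"):
    im=vision.get_image(c); cv2.imwrite(f"pics/{c}0.png",im["color"])
    print(c,{k:im[k] for k in("fx","fy","cx","cy","k1")},im["extrinsics"])
    for t in["spanner_grip","rest_seat","pot","ring_face","console","guard_lug","start","stop","amber_bottle","mill_jar","beaker","tan_jar","dish","vial"]:
        print(c,t,[([round(float(x)) for x in d["bbox"]],round(float(d["conf"]),2)) for d in vision.spot_in(c,t)[:3]])
print(ctrl.get_state()["time"])
E
```

```text
pics
{'time': 0.0, 'joint_positions': array([ 1.16009124,  0.32181693, -0.07009831,  1.45170478,  0.02263516,
        1.37080606, -0.05692579]), 'qd': array([ 1.04437627e-03,  7.70111846e-06,  1.57576736e-04, -1.03291498e-03,
       -1.82179950e-03, -1.34625901e-04,  1.06093454e-03]), 'joint_torque': array([ 4.46365621e-04, -4.91286278e+01, -4.03846074e-01, -3.12530708e+01,
       -6.39531109e-02,  4.38610185e-02,  1.86804737e-04]), 'position': array([ 0.26760747, -0.59172931,  0.22145064]), 'tool_rot': array([-3.06915380e+00, -6.61920377e-01,  8.43959252e-04]), 'ft_force': array([ 0.03385415, -0.23731835, -0.04519834]), 'torque': array([0.00235845, 0.04444198, 0.03047067]), 'grip_force': 0.0, 'grip_width': 0.9967102673508574}
scene {'fx': 513.4424145840812, 'fy': 513.4424145840812, 'cx': 318.4571726917816, 'cy': 233.09693322297065, 'k1': -0.06141088005789681} [[ 0.47874699  0.87794776  0.0030081  -0.29102003]
 [ 0.48193131 -0.25993128 -0.83676636 -0.16674508]
 [-0.73385525  0.40204907 -0.54755183  1.34298684]
 [ 0.          0.          0.          1.        ]]
scene spanner_grip [([
[... 1185 characters left out ...]
, 355, 305], 0.95), ([445, 338, 474, 380], 0.84)]
top rest_seat [([314, 255, 364, 315], 0.83)]
top pot [([152, 194, 252, 290], 0.95)]
top ring_face [([166, 204, 219, 255], 0.55)]
top console [([382, 214, 499, 314], 0.92)]
top guard_lug [([450, 246, 480, 286], 0.77)]
top start [([153, 193, 254, 293], 0.54)]
top stop [([402, 240, 414, 252], 0.56)]
top amber_bottle [([338, 183, 370, 223], 0.78), ([322, 260, 354, 305], 0.52), ([264, 315, 300, 347], 0.34)]
top mill_jar [([382, 211, 499, 317], 0.66), ([324, 130, 358, 170], 0.57)]
top beaker []
top tan_jar [([266, 316, 300, 349], 0.83)]
top dish [([366, 320, 399, 355], 0.77), ([267, 316, 298, 347], 0.46)]
top vial [([422, 216, 443, 235], 0.74)]
1.5
```

```bash
python3 - <<'E'
import cv2
t=cv2.imread("pics/top0.png"); s=cv2.imread("pics/scene0.png")
cv2.imwrite("pics/t1.png",cv2.resize(t[120:400,130:510],(800,589),interpolation=cv2.INTER_CUBIC))
cv2.imwrite("pics/s1.png",cv2.resize(s[170:390,90:500],(800,429),interpolation=cv2.INTER_CUBIC))
E
```

```text
(no output)
```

View pics/t1.png

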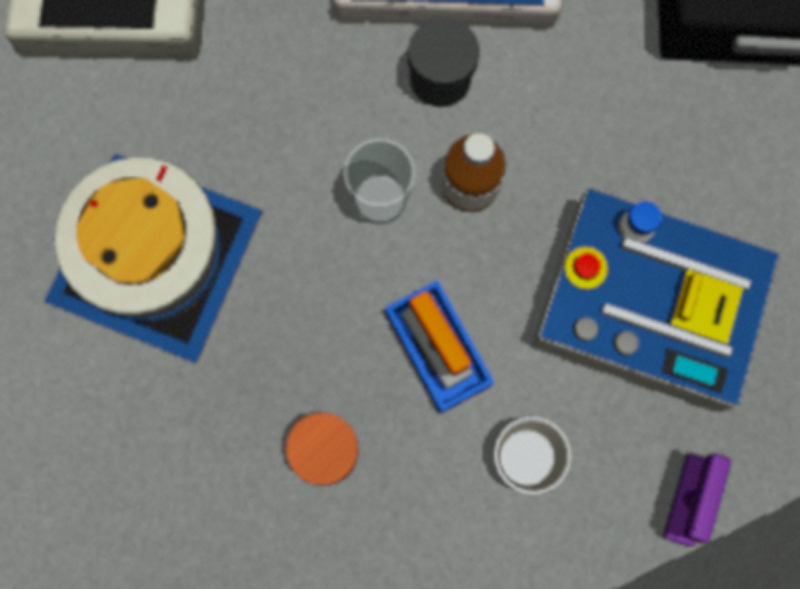

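View pics/s1.png

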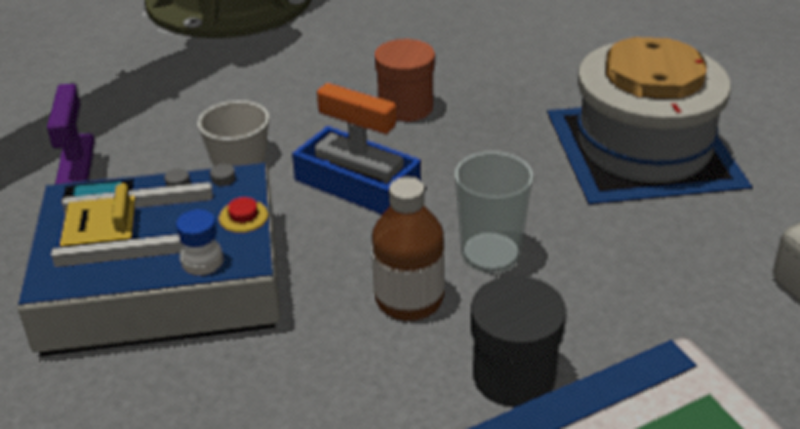

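```bash
cat > h.py <<'E'
import cv2,numpy as np
from scipy.optimize import minimize
from bench import ctrl,vision
def views(tag):
    o={}
    for c in("scene","top"):
        o[c]=vision.get_image(c); cv2.imwrite(f"pics/{tag}_{c}.png",o[c]["color"])
    return o
def proj(v,P):
    E=np.array(v["extrinsics"]);K=np.array([[v["fx"],0,v["cx"]],[0,v["fy"],v["cy"]],[0,0,1]])
    return cv2.projectPoints(np.asarray(P,float).reshape(-1,3),cv2.Rodrigues(E[:3,:3])[0],E[:3,3],K,np.array([v["k1"],0,0,0]))[0][:,0]
def blob(v,lo,hi,box):
    hsv=cv2.cvtColor(v["color"],cv2.COLOR_BGR2HSV);m=cv2.inRange(hsv,np.array(lo),np.array(hi))
    k=np.zeros_like(m);l,t,r,b=box;k[t:b,l:r]=m[t:b,l:r]
    n,lab,st,ce=cv2.connectedComponentsWithStats(k)
    i=1+np.argmax(st[1:,4]); return (lab==i).astype(np.uint8),ce[i],st[i]
def hull(m):
    c=np.vstack(cv2.findNonZero(m)); o=np.zeros_like(m); cv2.fillConvexPoly(o,cv2.convexHull(c),1); return o
def box_pts(p,d): # p: x,y,z(top),yaw; d: lx,ly,h
    a=np.array([[i*d[0]/2,j*d[1]/2,k] for i in(-1,1) for j in(-1,1) for k in((0,-d[2]) if d[2] else (0,))])
    return rot(p[3],a)+np.array(p[:3])
def rot(y,a):
    c,s=np.cos(y),np.sin(y); return np.asarray(a)@np.array([[c,s,0],[-s,c,0],[0,0,1]])
def fit(vs,masks,pts,p0,step):
    S=6; up={c:cv2.resize(m*255,None,fx=S,fy=S,interpolation=cv2.INTER_LINEAR)>127 for c,m in masks.items()}
    def f(p):
        t=0
        for c,m in up.items():
            q=cv2.convexHull((((proj(vs[c],pts(p))+.5)*S)).astype(np.float32))
            o=np.zeros(m.shape,np.uint8);cv2.fillConvexPoly(o,np.round(q*16).astype(np.int32),1,shift=4)
            o=o>0;t+=1-(o&m).sum()/(o|m).sum()
        return t
    p0=np.array(p0,float);sim=np.vstack([p0]+[p0+np.eye(len(p0))[i]*step[i] for i in range(len(p0))])
    r=minimize(f,p0,method="Nelder-Mead",options=dict(initial_simplex=sim,maxfev=250,xatol=1e-4,fatol=1e-4))
    return r.x,r.fun
def tri(vs,uv): # uv {cam:(u,v)}
    Ps,ps=[],[]
    for c in("scene","top"):
        v=vs[c];K=np.array([[v["fx"],0,v["cx"]],[0,v["fy"],v["cy"]],[0,0,1]])
        ps.append(cv2.undistortPoints(np.array([[uv[c]]],float),K,np.array([v["k1"],0,0,0]))[0,0]);Ps.append(np.array(v["extrinsics"])[:3])
    X=cv2.triangulatePoints(Ps[0],Ps[1],ps[0],ps[1])[:,0];return X[:3]/X[3]
def down(v,uv,z): # pixel to world at height z
    K=np.array([[v["fx"],0,v["cx"]],[0,v["fy"],v["cy"]],[0,0,1]]);E=np.array(v["extrinsics"])
    q=cv2.undistortPoints(np.array([[uv]],float),K,np.array([v["k1"],0,0,0]))[0,0];d=E[:3,:3].T@np.array([q[0],q[1],1]);o=-E[:3,:3].T@E[:3,3]
    return o+d*(z-o[2])/d[2]
E
cat > m1.py <<'E'
from h import *
vs=views("m1")
B={"scene":(250,205,300,270),"top":(315,250,362,310)}
om={c:blob(vs[c],(3,140,90),(18,255,255),B[c]) for c in B}
p0=tri(vs,{c:om[c][1] for c in B}); print("bar tri",p0)
H={c:hull(om[c][0]) for c in B}
for y in(.4,-.5): print("bar top",y,fit(vs,H,lambda p:box_pts(p,(.08,.02,.028)),[*p0[:2],p0[2]+.01,y],[.01,.01,.01,.2]))
B={"scene":(95,240,235,355),"top":(375,205,505,320)}
dm={c:hull(blob(vs[c],(100,120,40),(125,255,255),B[c])[0]) for c in B}
d0=down(vs["top"],(440,264),.06);print("deck0",d0)
for y in(-.3,):print("deck",fit(vs,dm,lambda p:box_pts(p,(.16,.2,0)),[*d0[:2],.06,y],[.01,.01,.01,.1]))
for n,lo,hi,bb in(("stop",(0,180,90),(6,255,255),B),("yellow",(22,150,80),(34,255,255),{"scene":(115,260,162,300),"top":(445,240,490,290)})):
    b={c:blob(vs[c],lo,hi,bb[c]) for c in bb};print(n,[(c,b[c][1],b[c][2]) for c in b],tri(vs,{c:b[c][1] for c in b}))
# holes
for c,bx in(("scene",(395,185,455,222)),("top",(165,202,222,256))):
    br=cv2.cvtColor(vs[c]["color"],cv2.COLOR_BGR2HSV);l,t,r,b=bx
    ring,ce,st=blob(vs[c],(10,120,100),(26,255,255),bx);hl=hull(ring)
    print(c,"ring",ce,st)
    dk=cv2.erode(hl,np.ones((3,3)))*(br[:,:,2]<130).astype(np.uint8)
    n,lab,s,cc=cv2.connectedComponentsWithStats(dk)
    for i in range(1,n):
        if s[i,4]>4:
            w=np.where(lab==i,160.-br[:,:,2],0).clip(0);yy,xx=np.indices(w.shape);print(c,"hole",(w*xx).sum()/w.sum(),(w*yy).sum()/w.sum(),s[i,4])
E
python3 m1.py
```

```text
bar tri [ 0.46138505 -0.01580977  0.09850848]
bar top 0.4 (array([ 0.45893017, -0.01811756,  0.10366894,  0.55185708]), np.float64(0.6875607522880098))
bar top -0.5 (array([ 0.45617997, -0.01774002,  0.11651535,  0.55214369]), np.float64(0.7128924423176267))
deck0 [ 0.50045134 -0.22166814  0.06      ]
deck (array([ 0.51111347, -0.22949887,  0.06252382, -0.32012586]), np.float64(0.07479874931985908))
stop [('scene', array([213.76842105, 276.42105263]), array([207, 272,  14,  10,  95], dtype=int32)), ('top', array([408.19101124, 246.1011236 ]), array([403, 241,  11,  11,  89], dtype=int32))] [ 0.53259265 -0.15648758  0.07002949]
yellow [('scene', array([139.88157895, 282.4751462 ]), array([121, 264,  38,  32, 684], dtype=int32)), ('top', array([465.23364486, 265.06275033]), array([449, 248,  34,  35, 749], dtype=int32))] [ 0.49665097 -0.26980054  0.07440491]
scene ring [425.55102041 201.69591837] [402 189  50  30 980]
scene hole 423.9713147410359 193.003187250996 19
scene hole 416.9244386360936 212.62183675894025 120
scene hole 427.7423529411765 209.3729411764706 26
top ring [191.58798511 229.09090909] [ 166  205   52   50 1881]
top hole 201.20666462855397 215.17242433506573 38
top hole 181.22991071428572 241.50191326530611 36
top hole 206.58785942492014 245.8929712460064 14
```

```bash
cat > ov.py <<'E'
from h import *
o=[]
# reuse saved pngs and re-fetch calibration
vs={c:vision.get_image(c) for c in("scene","top")}
B={"scene":(250,205,300,270),"top":(315,250,362,310)}
for c,(cx,cy) in(("scene",(276,240)),("top",(338,282))):
    im=vs[c]["color"].copy();m=blob(vs[c],(3,140,90),(18,255,255),B[c]);print(c,m[2])
    S=8;a=cv2.resize(im[cy-36:cy+36,cx-36:cx+36],None,fx=S,fy=S,interpolation=cv2.INTER_CUBIC)[:,:]
    k=cv2.resize(m[0][cy-36:cy+36,cx-36:cx+36],(a.shape[1],a.shape[0]),interpolation=0)
    cs,_=cv2.findContours(k,0,2);cv2.drawContours(a,cs,-1,(0,255,0),1)
    q=cv2.convexHull(proj(vs[c],box_pts([.459,-.018,.1037,.552],(.08,.02,.028))).astype(np.float32))
    cv2.polylines(a,[np.int32((q-[cx-36,cy-36]+.5)*S)],True,(255,0,0),1);o.append(cv2.resize(a,(400,400)))
o2=[]
for c,(cx,cy) in(("scene",(425,205)),("top",(192,229))):
    a=vs[c]["color"][cy-32:cy+32,cx-32:cx+32];o2.append(cv2.resize(a,(400,400),interpolation=cv2.INTER_CUBIC))
cv2.imwrite("pics/ov.png",cv2.resize(np.vstack([np.hstack(o),np.hstack(o2)]),(600,600)))
E
python3 ov.py
```

```text
scene [253 213  40  17 303]
top [325 259  28  39 346]
```

View pics/ov.png

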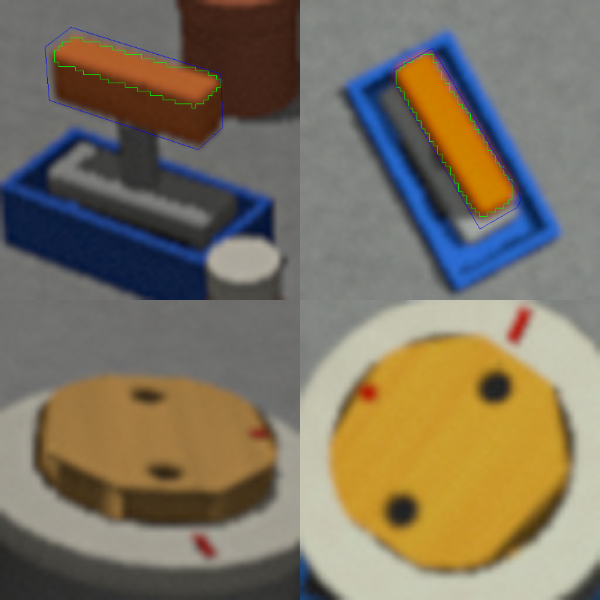

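```bash
cat > m2.py <<'E'
from h import *
vs={c:vision.get_image(c) for c in("scene","top")}
B={"scene":(250,205,300,270),"top":(315,250,362,310)}
for nm,vmin,h in(("full",35,.028),("topface",110,0)):
    H={c:hull(blob(vs[c],(2,120,vmin if c=="scene" else 60),(20,255,255),B[c])[0]) for c in B}
    print(nm,{c:H[c].sum() for c in H},fit(vs,H,lambda p:box_pts(p,(.08,.02,h)),[.459,-.018,.103,.5],[.005,.005,.006,.1]))
a=tri(vs,{"scene":(424.0,192.95),"top":(201.2,215.2)});b=tri(vs,{"scene":(427.75,209.3),"top":(181.2,241.5)})
print("holes",a,b,(a+b)/2,np.linalg.norm(a-b),"yaw",np.arctan2(*(a-b)[1::-1]))
for uv in((201.2,215.2),(181.2,241.5)):print(down(vs["top"],uv,.1075))
B={"scene":(95,240,235,355),"top":(375,205,505,320)}
dm={c:hull(blob(vs[c],(100,120,40),(125,255,255),B[c])[0]) for c in B}
for cs in(("scene",),("top",)):print("deck",cs,fit(vs,{c:dm[c] for c in cs},lambda p:box_pts([p[0],p[1],.06,p[2]],(.16,.2,0)),[.511,-.229,-.32],[.01,.01,.1]))
# rest rim, blue
B={"scene":(235,230,307,285),"top":(308,248,370,320)}
rm={c:hull(blob(vs[c],(100,120,20),(125,255,255),B[c])[0]) for c in B}
print("rest",fit(vs,rm,lambda p:box_pts(p,(.114,.058,.034)),[.459,-.018,.034,.5],[.01,.01,.005,.1]))
for n,t,z in(("dish",(382,337),.045),("tan",(283,332),.07),("bottle",(358,188),.12),("mill",(340,145),.075),("beaker",(309,200),.09)):print(n,down(vs["top"],t,z)[:2])
print(ctrl.get_state()["time"])
E
python3 m2.py
```

```text
full {'scene': np.uint64(1216), 'top': np.uint64(499)} (array([ 0.46161175, -0.01572568,  0.10651527,  0.5729211 ]), np.float64(0.47826223714598504))
topface {'scene': np.uint64(307), 'top': np.uint64(499)} (array([ 0.45880311, -0.0169921 ,  0.09876907,  0.55751665]), np.float64(0.3396055995885935))
holes [0.56343281 0.246948   0.13767232] [0.52644524 0.29775296 0.06944065] [0.54493903 0.27235048 0.10355648] 0.09276197745830594 yaw -0.9415044526655402
[0.57196858 0.2537252  0.1075    ]
[0.51796578 0.28796971 0.1075    ]
deck ('scene',) (array([ 0.50728554, -0.22961509, -0.31515607]), np.float64(0.032588022104742986))
deck ('top',) (array([ 0.51179638, -0.23096627, -0.31754463]), np.float64(0.032798627118767354))
rest (array([ 0.45937929, -0.01963984,  0.0347869 ,  0.52252783]), np.float64(0.1100218469294646))
dish [ 0.35371341 -0.1071276 ]
tan [0.35584817 0.08573446]
bottle [ 0.63362725 -0.04981559]
mill [ 0.74429691 -0.01492975]
beaker [0.61577965 0.04513878]
1.8
```

```bash
cat > go.py <<'E'
import sys,numpy as np
from scipy.spatial.transform import Rotation as R
from bench import ctrl
def go(x,y,z,yaw):
    s=ctrl.get_state();r=R.from_rotvec(s["tool_rot"]);p=np.array(s["position"])
    # tool down, x axis at yaw
    T=R.from_euler("z",yaw)*R.from_euler("x",np.pi)
    d=r.inv().apply(np.array([x,y,z])-p)*1000;w=(r.inv()*T).as_rotvec()
    print("t %.2f"%s["time"],"pos",p.round(4),"yaw",round(float(np.arctan2(*r.as_matrix()[1::-1,0])),3),"F",np.round(s["ft_force"],1),"M",np.round(s["torque"],2),"grip",round(s["grip_width"],3),"q",np.round(s["joint_positions"],2))
    print("  shift mm",d.round(1),"turn",w.round(3),"rows",round(max(np.linalg.norm(d)/41.7,np.linalg.norm(w)/.125),1))
if __name__=="__main__":go(*map(float,sys.argv[1:5]))
E
python3 go.py .459 -.018 .16 .54
python3 - <<'E'
import sys;sys.path.insert(0,'.')
from h import *
vs={c:vision.get_image(c) for c in("scene","top")}
a=tri(vs,{"scene":(427.75,209.3),"top":(201.2,215.2)});b=tri(vs,{"scene":(424.0,192.95),"top":(181.2,241.5)})
print("holes",a,b,(a+b)/2,np.linalg.norm(a-b),"yaw",np.arctan2(*(a-b)[1::-1]))
m,ce,st=blob(vs["top"],(2,120,60),(20,255,255),(315,250,362,310))
print("bar top face",down(vs["top"],ce,.103),ce, cv2.minAreaRect(cv2.findNonZero(m)))
E
```

```text
t 1.80 pos [ 0.2679 -0.5922  0.2226] yaw 0.425 F [0.5 0.4 0.2] M [-0.02  0.07  0.04] grip 0.998 q [ 1.16  0.32 -0.07  1.45  0.02  1.37 -0.06]
  shift mm [ 410.8 -444.4   62.6] turn [ 0.     0.    -0.115] rows 14.6
holes [0.57257636 0.25419724 0.10529749] [0.51835206 0.28838913 0.10542077] [0.54546421 0.27129319 0.10535913] 0.06410441311011386 yaw -0.5625903484098786
bar top face [ 0.45775596 -0.01673716  0.103     ] [338.66160521 278.29934924] ((338.5171813964844, 278.17437744140625), (41.34004592895508, 11.721894264221191), 57.80426788330078)
```

>>> jog_arm(increments=[{"tx":27,"ty":-30,"tz":0},{"tx":54,"ty":-60,"tz":0},{"tx":82,"ty":-89,"tz":0},{"tx":109,"ty":-119,"tz":0},{"tx":137,"ty":-148,"tz":0,"wz":-0.04}])

```text
validation failed for argument at $.in...
```

>>> jog_arm(increments=[{"tx":27,"ty":-30},{"tx":54,"ty":-60},{"tx":82,"ty":-89},{"tx":109,"ty":-119},{"tx":137,"ty":-148,"wz":-0.04}])

```text
validation failed for argument at $.in...
```

```bash
python3 go.py .458 -.0175 .16 .54
```

```text
t 1.90 pos [ 0.2679 -0.5923  0.2226] yaw 0.425 F [ 0.  -0.3 -0.4] M [0.09 0.02 0.04] grip 1.003 q [ 1.16  0.32 -0.07  1.45  0.02  1.37 -0.06]
  shift mm [ 410.1 -445.3   62.5] turn [ 0.     0.    -0.115] rows 14.6
```

>>> jog_arm(increments=[{"tx":27,"ty":-30,"tz":0,"wx":0,"wy":0,"wz":0,"gripper":1},{"tx":54,"ty":-60,"tz":0,"wx":0,"wy":0,"wz":0,"gripper":1},{"tx":82,"ty":-89,"tz":0,"wx":0,"wy":0,"wz":0,"gripper":1},{"tx":109,"ty":-119,"tz":0,"wx":0,"wy":0,"wz":0,"gripper":1},{"tx":137,"ty":-148,"tz":0,"wx":0,"wy":0,"wz":-0.04,"gripper":1}])

```text
time: 2.32
position: [0.3319, -0.3991, 0.2226]
tool_rot: [3.057, 0.723, -0.0]
ft_force: [0.6, 0.8, -0.2]
grip_width: 0.997
grip_force: 0.0
```

>>> jog_arm(increments=[{"tx":27,"ty":-30,"tz":0,"wx":0,"wy":0,"wz":0,"gripper":1},{"tx":54,"ty":-60,"tz":0,"wx":0,"wy":0,"wz":0,"gripper":1},{"tx":82,"ty":-89,"tz":0,"wx":0,"wy":0,"wz":0,"gripper":1},{"tx":109,"ty":-119,"tz":0,"wx":0,"wy":0,"wz":0,"gripper":1},{"tx":137,"ty":-148,"tz":0,"wx":0,"wy":0,"wz":-0.04,"gripper":1}])

```text
time: 2.73
position: [0.3879, -0.2054, 0.2229]
tool_rot: [3.041, 0.784, 0.0]
ft_force: [1.0, 0.1, -0.4]
grip_width: 0.997
grip_force: 0.0
```

```bash
python3 go.py .458 -.0175 .16 .54
```

```text
t 2.73 pos [ 0.3879 -0.2054  0.2229] yaw 0.505 F [ 1.   0.1 -0.4] M [-0.04 -0.05 -0.01] grip 0.997 q [ 0.84 -0.12 -0.38  1.93 -0.05  1.33 -0.59]
  shift mm [ 152.2 -130.6   62.7] turn [ 0.001  0.    -0.035] rows 5.0
```

>>> jog_arm(increments=[{"tx":30,"ty":-26,"tz":8,"wx":0,"wy":0,"wz":0,"gripper":1},{"tx":60,"ty":-52,"tz":18,"wx":0,"wy":0,"wz":0,"gripper":1},{"tx":91,"ty":-78,"tz":28,"wx":0,"wy":0,"wz":0,"gripper":1},{"tx":122,"ty":-104,"tz":40,"wx":0,"wy":0,"wz":0,"gripper":1},{"tx":152,"ty":-130.5,"tz":55,"wx":0,"wy":0,"wz":-0.035,"gripper":1}])

```text
time: 3.15
position: [0.4583, -0.019, 0.1687]
tool_rot: [3.026, 0.837, 0.004]
ft_force: [0.9, -0.0, -0.1]
grip_width: 1.001
grip_force: 0.0
```

```bash
python3 go.py .458 -.0175 .070 .54
```

```text
t 3.15 pos [ 0.4583 -0.019   0.1687] yaw 0.54 F [ 0.9 -0.  -0.1] M [-0.04 -0.04 -0.02] grip 1.001 q [ 0.65 -0.04 -0.64  1.96 -0.02  1.21 -1.02]
  shift mm [ 0.4 -1.7 98.7] turn [ 0.003 -0.002 -0.   ] rows 2.4
```

Descend to grasp height and close gently, then increase the grip.

>>> jog_arm(increments=[{"tx":0.4,"ty":-1,"tz":25,"wx":0,"wy":0,"wz":0,"gripper":1},{"tx":0.4,"ty":-1,"tz":50,"wx":0,"wy":0,"wz":0,"gripper":1},{"tx":0.4,"ty":-1,"tz":75,"wx":0,"wy":0,"wz":0,"gripper":1},{"tx":0.4,"ty":-1,"tz":97,"wx":0,"wy":0,"wz":0,"gripper":1},{"tx":0.4,"ty":-1,"tz":97,"wx":0,"wy":0,"wz":0,"gripper":0.5}], grip_force=30)

```text
time: 3.57
position: [0.4536, -0.0195, 0.0674]
tool_rot: [-3.024, -0.838, 0.011]
ft_force: [-1.6, -1.0, 0.7]
grip_width: 0.972
grip_force: 0.0
```

>>> jog_arm(increments=[{"tx":0,"ty":0,"tz":0,"wx":0,"wy":0,"wz":0,"gripper":0},{"tx":0,"ty":0,"tz":0,"wx":0,"wy":0,"wz":0,"gripper":0},{"tx":0,"ty":0,"tz":0,"wx":0,"wy":0,"wz":0,"gripper":0},{"tx":0,"ty":0,"tz":0,"wx":0,"wy":0,"wz":0,"gripper":0},{"tx":0,"ty":0,"tz":0,"wx":0,"wy":0,"wz":0,"gripper":0}], grip_force=50)

```text
time: 3.98
position: [0.458, -0.0201, 0.0723]
tool_rot: [3.027, 0.837, 0.003]
ft_force: [-0.1, -0.0, -0.9]
grip_width: 0.63
grip_force: 0.0
```

```bash
python3 go.py .458 -.0175 .20 .54
```

```text
t 3.98 pos [ 0.458  -0.0201  0.0723] yaw 0.54 F [-0.1 -0.  -0.9] M [-0.03 -0.02  0.04] grip 0.63 q [ 0.63  0.09 -0.66  2.07  0.06  1.01 -1.1 ]
  shift mm [   1.6   -2.  -127.7] turn [ 0.002 -0.001 -0.   ] rows 3.1
```

>>> jog_arm(increments=[{"tx":0,"ty":-1,"tz":1.5,"wx":0,"wy":0,"wz":0,"gripper":0},{"tx":0,"ty":-1,"tz":1.5,"wx":0,"wy":0,"wz":0,"gripper":0},{"tx":0,"ty":-1,"tz":1.5,"wx":0,"wy":0,"wz":0,"gripper":0},{"tx":0,"ty":-1,"tz":1.5,"wx":0,"wy":0,"wz":0,"gripper":0},{"tx":0,"ty":-1,"tz":1.5,"wx":0,"wy":0,"wz":0,"gripper":0}])

```text
time: 4.4
position: [0.4565, -0.0191, 0.0696]
tool_rot: [3.028, 0.838, -0.0]
ft_force: [0.3, -0.6, 0.2]
grip_width: 0.247
grip_force: 0.5
```

>>> jog_arm(increments=[{"tx":0,"ty":0,"tz":0,"wx":0,"wy":0,"wz":0,"gripper":0},{"tx":0,"ty":0,"tz":0,"wx":0,"wy":0,"wz":0,"gripper":0},{"tx":0,"ty":0,"tz":0,"wx":0,"wy":0,"wz":0,"gripper":0},{"tx":0,"ty":0,"tz":0,"wx":0,"wy":0,"wz":0,"gripper":0},{"tx":0,"ty":0,"tz":0,"wx":0,"wy":0,"wz":0,"gripper":0}])

```text
time: 4.82
position: [0.4566, -0.0191, 0.0696]
tool_rot: [3.028, 0.838, -0.0]
ft_force: [-0.5, -1.8, -0.4]
grip_width: 0.222
grip_force: 49.7
```

```bash
python3 go.py .458 -.0175 .20 .54;python3 go.py .5453 .271 .22 2.579
```

```text
t 4.82 pos [ 0.4566 -0.0191  0.0696] yaw 0.54 F [-0.5 -1.8 -0.4] M [-0.21 -0.1   0.  ] grip 0.222 q [ 0.62  0.09 -0.66  2.07  0.07  1.   -1.1 ]
  shift mm [   2.    -0.6 -130.4] turn [ 0.  0. -0.] rows 3.1
t 4.82 pos [ 0.4566 -0.0191  0.0696] yaw 0.54 F [-0.5 -1.8 -0.4] M [-0.21 -0.1   0.  ] grip 0.222 q [ 0.62  0.09 -0.66  2.07  0.07  1.   -1.1 ]
  shift mm [ 225.2 -203.2 -150.5] turn [ 0.     0.    -2.039] rows 16.3
```

>>> jog_arm(increments=[{"tx":0,"ty":0,"tz":-20,"wx":0,"wy":0,"wz":0,"gripper":0},{"tx":0,"ty":0,"tz":-50,"wx":0,"wy":0,"wz":0,"gripper":0},{"tx":0,"ty":0,"tz":-85,"wx":0,"wy":0,"wz":0,"gripper":0},{"tx":0,"ty":0,"tz":-120,"wx":0,"wy":0,"wz":-0.1,"gripper":0},{"tx":10,"ty":-10,"tz":-150,"wx":0,"wy":0,"wz":-0.2,"gripper":0}])

```text
time: 5.23
position: [0.4591, -0.0078, 0.221]
tool_rot: [2.928, 1.136, -0.002]
ft_force: [1.1, -0.8, -4.1]
grip_width: 0.223
grip_force: 49.7
```

```bash
python3 go.py .50 .125 .22 1.3
```

```text
t 5.23 pos [ 0.4591 -0.0078  0.221 ] yaw 0.74 F [ 1.1 -0.8 -4.1] M [-0.14 -0.13  0.01] grip 0.223 q [ 0.64 -0.08 -0.65  1.88 -0.05  1.32 -0.82]
  shift mm [119.8 -70.5   0.7] turn [ 0.     0.002 -0.56 ] rows 4.5
```

>>> jog_arm(increments=[{"tx":24,"ty":-14,"tz":0,"wx":0,"wy":0,"wz":-0.12,"gripper":0},{"tx":48,"ty":-28,"tz":0,"wx":0,"wy":0,"wz":-0.24,"gripper":0},{"tx":72,"ty":-42,"tz":0,"wx":0,"wy":0,"wz":-0.36,"gripper":0},{"tx":96,"ty":-56,"tz":0,"wx":0,"wy":0,"wz":-0.48,"gripper":0},{"tx":120,"ty":-70.5,"tz":0,"wx":0,"wy":0,"wz":-0.6,"gripper":0}])

```text
time: 5.65
position: [0.5006, 0.1287, 0.219]
tool_rot: [-2.457, -1.957, 0.002]
ft_force: [0.5, 0.3, -3.3]
grip_width: 0.227
grip_force: 49.7
```

```bash
python3 go.py .5453 .271 .22 1.94
```

```text
t 5.65 pos [0.5006 0.1287 0.219 ] yaw 1.345 F [ 0.5  0.3 -3.3] M [-0.05 -0.13  0.01] grip 0.227 q [ 0.47  0.09 -0.81  1.76  0.07  1.32 -0.58]
  shift mm [148.6  11.7  -1.2] turn [-0.001  0.    -0.595] rows 4.8
```

>>> jog_arm(increments=[{"tx":30,"ty":2,"tz":0,"wx":0,"wy":0,"wz":-0.12,"gripper":0},{"tx":60,"ty":5,"tz":0,"wx":0,"wy":0,"wz":-0.24,"gripper":0},{"tx":90,"ty":7,"tz":0,"wx":0,"wy":0,"wz":-0.36,"gripper":0},{"tx":120,"ty":9,"tz":0,"wx":0,"wy":0,"wz":-0.48,"gripper":0},{"tx":148.6,"ty":11.7,"tz":0,"wx":0,"wy":0,"wz":-0.6,"gripper":0}])

```text
time: 6.07
position: [0.5461, 0.2709, 0.2186]
tool_rot: [-1.768, -2.595, 0.002]
ft_force: [0.7, -0.7, -2.1]
grip_width: 0.228
grip_force: 49.7
```

```bash
python3 go.py .5453 .271 .177 2.579
```

```text
t 6.07 pos [0.5461 0.2709 0.2186] yaw 1.946 F [ 0.7 -0.7 -2.1] M [-0.06 -0.14  0.01] grip 0.228 q [ 0.23  0.37 -0.92  1.54  0.3   1.39 -0.35]
  shift mm [ 0.3 -0.6 41.6] turn [-0.002 -0.001 -0.633] rows 5.1
```

>>> jog_arm(increments=[{"tx":0,"ty":0,"tz":0,"wx":0,"wy":0,"wz":-0.12,"gripper":0},{"tx":0,"ty":0,"tz":0,"wx":0,"wy":0,"wz":-0.24,"gripper":0},{"tx":0,"ty":0,"tz":0,"wx":0,"wy":0,"wz":-0.36,"gripper":0},{"tx":0,"ty":0,"tz":8,"wx":0,"wy":0,"wz":-0.48,"gripper":0},{"tx":0,"ty":0,"tz":20,"wx":0,"wy":0,"wz":-0.6,"gripper":0}])

```text
time: 6.48
position: [0.5465, 0.27, 0.1995]
tool_rot: [0.922, 3.003, 0.001]
ft_force: [0.1, -0.3, -3.8]
grip_width: 0.226
grip_force: 49.7
```

>>> jog_arm(increments=[{"tx":0,"ty":0,"tz":8,"wx":0,"wy":0,"wz":-0.033,"gripper":0},{"tx":0,"ty":0,"tz":15,"wx":0,"wy":0,"wz":-0.033,"gripper":0},{"tx":0,"ty":0,"tz":21,"wx":0,"wy":0,"wz":-0.033,"gripper":0},{"tx":0,"ty":0,"tz":21,"wx":0,"wy":0,"wz":-0.033,"gripper":0},{"tx":0,"ty":0,"tz":21,"wx":0,"wy":0,"wz":-0.033,"gripper":0}])

```text
time: 6.9
position: [0.5463, 0.2695, 0.1782]
tool_rot: [-0.883, -3.014, 0.001]
ft_force: [-0.4, 0.2, -2.9]
grip_width: 0.225
grip_force: 49.7
```

```bash
python3 go.py .5453 .271 .177 2.579
python3 - <<'E'
from h import *
vs=views("m3")
a=[cv2.resize(vs["scene"]["color"][140:230,370:490],(800,600),interpolation=cv2.INTER_CUBIC)]
cv2.imwrite("pics/m3c.png",a[0])
E
```

```text
t 6.90 pos [0.5463 0.2695 0.1782] yaw 2.572 F [-0.4  0.2 -2.9] M [ 0.01 -0.14  0.03] grip 0.225 q [ 0.29  0.44 -1.02  1.59  0.38  1.33  0.22]
  shift mm [1.7 0.7 1.2] turn [-0.001 -0.    -0.007] rows 0.1
```

View pics/m3c.png

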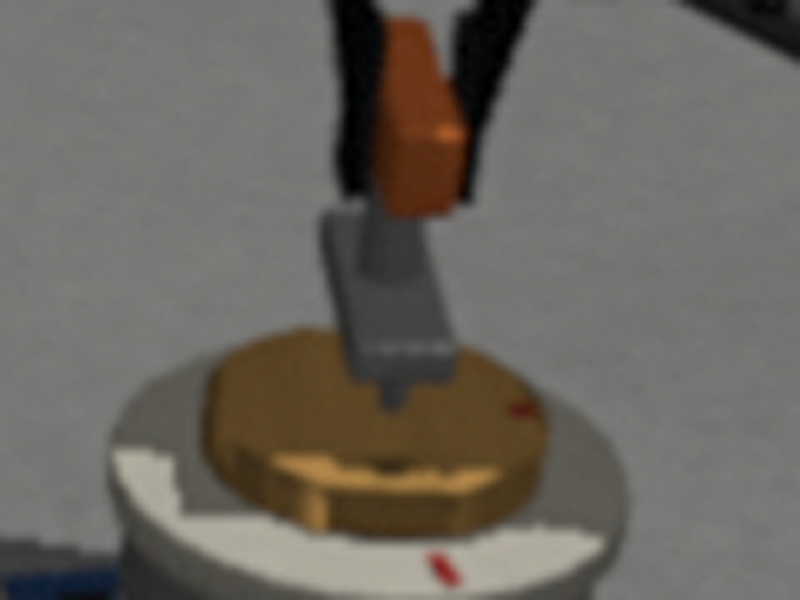

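```bash
python3 - <<'E'
from h import *
v=vision.get_image("scene")
x=np.array([np.cos(2.572),np.sin(2.572),0]);y=np.array([np.sin(2.572),-np.cos(2.572),0]);T=np.array([.5463,.2695,.1782])
for off in(-.002,0,.002,.004):
    for lab,P in(("tip",T+(off-.032)*x+[0,0,-.0566]),("barNearTopL",T+(off-.04)*x-.01*y+[0,0,.033]),("barNearTopR",T+(off-.04)*x+.01*y+[0,0,.033]),("barbotL",T+(off-.04)*x-.01*y+[0,0,.005]),("barbotR",T+(off-.04)*x+.01*y+[0,0,.005]),("cbL",T+(off-.043)*x-.015*y+[0,0,-.0436]),("cbR",T+(off-.043)*x+.015*y+[0,0,-.0436])):
        q=proj(v,P)[0];print(off,lab,((q+.5-[370,140])*6.667).round(0))
E
```

```text
-0.002 tip [392. 421.]
-0.002 barNearTopL [397. 140.]
-0.002 barNearTopR [474. 143.]
-0.002 barbotL [385. 236.]
-0.002 barbotR [460. 238.]
-0.002 cbL [348. 398.]
-0.002 cbR [457. 402.]
0 tip [391. 418.]
0 barNearTopL [397. 137.]
0 barNearTopR [473. 140.]
0 barbotL [384. 232.]
0 barbotR [459. 235.]
0 cbL [347. 395.]
0 cbR [456. 399.]
0.002 tip [391. 414.]
0.002 barNearTopL [396. 134.]
0.002 barNearTopR [472. 137.]
0.002 barbotL [384. 229.]
0.002 barbotR [458. 232.]
0.002 cbL [346. 391.]
0.002 cbR [455. 395.]
0.004 tip [390. 411.]
0.004 barNearTopL [395. 131.]
0.004 barNearTopR [471. 134.]
0.004 barbotL [383. 225.]
0.004 barbotR [457. 228.]
0.004 cbL [345. 388.]
0.004 cbR [454. 392.]
```

>>> jog_arm(increments=[{"tx":-1,"ty":0.5,"tz":4,"wx":0,"wy":0,"wz":-0.007,"gripper":0},{"tx":-1,"ty":0.5,"tz":8,"wx":0,"wy":0,"wz":-0.007,"gripper":0},{"tx":-1,"ty":0.5,"tz":12,"wx":0,"wy":0,"wz":-0.007,"gripper":0},{"tx":-1,"ty":0.5,"tz":15,"wx":0,"wy":0,"wz":-0.007,"gripper":0},{"tx":-1,"ty":0.5,"tz":17,"wx":0,"wy":0,"wz":-0.007,"gripper":0}])

```text
time: 7.47
position: [0.5474, 0.2693, 0.1608]
tool_rot: [-0.871, -3.018, 0.001]
ft_force: [0.3, 0.2, -1.6]
grip_width: 0.224
grip_force: 49.7
```

```bash
python3 go.py .5475 .2693 .1515 2.579
```

```text
t 7.47 pos [0.5474 0.2693 0.1608] yaw 2.58 F [ 0.3  0.2 -1.6] M [-0.02 -0.24  0.01] grip 0.224 q [ 0.29  0.46 -1.02  1.61  0.4   1.3   0.22]
  shift mm [-0.1  0.1  9.3] turn [-0.001 -0.     0.001] rows 0.2
```

>>> jog_arm(increments=[{"tx":0,"ty":0,"tz":2,"wx":0,"wy":0,"wz":0,"gripper":0},{"tx":0,"ty":0,"tz":4,"wx":0,"wy":0,"wz":0,"gripper":0},{"tx":0,"ty":0,"tz":6,"wx":0,"wy":0,"wz":0,"gripper":0},{"tx":0,"ty":0,"tz":7.5,"wx":0,"wy":0,"wz":0,"gripper":0},{"tx":0,"ty":0,"tz":8.5,"wx":0,"wy":0,"wz":0,"gripper":0}])

```text
time: 7.88
position: [0.548, 0.2693, 0.153]
tool_rot: [0.871, 3.018, -0.0]
ft_force: [0.9, -0.3, -2.5]
grip_width: 0.227
grip_force: 49.7
```

```bash
python3 go.py .5475 .2693 .1515 2.579
python3 - <<'E'
from h import *
vs=views("m4")
cv2.imwrite("pics/m4c.png",cv2.resize(vs["scene"]["color"][150:230,370:490],(600,400),interpolation=cv2.INTER_CUBIC))
E
```

```text
t 7.88 pos [0.548  0.2693 0.153 ] yaw 2.58 F [ 0.9 -0.3 -2.5] M [-0.17 -0.5   0.05] grip 0.227 q [ 0.29  0.46 -1.01  1.62  0.4   1.29  0.22]
  shift mm [ 0.4 -0.3  1.5] turn [0.    0.001 0.001] rows 0.0
```

View pics/m4c.png

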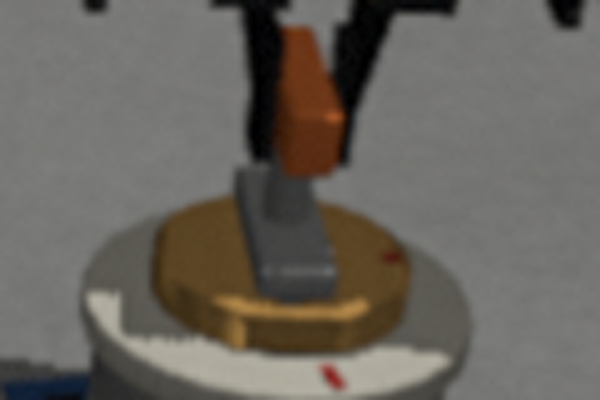

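>>> jog_arm(increments=[{"tx":0,"ty":-0.3,"tz":0.3,"wx":0,"wy":0,"wz":0.1,"gripper":0},{"tx":0.1,"ty":-0.6,"tz":0.3,"wx":0,"wy":0,"wz":0.2,"gripper":0},{"tx":0.1,"ty":-0.9,"tz":0.3,"wx":0,"wy":0,"wz":0.3,"gripper":0},{"tx":0.2,"ty":-1.2,"tz":0.3,"wx":0,"wy":0,"wz":0.4,"gripper":0},{"tx":0.4,"ty":-1.4,"tz":0.3,"wx":0,"wy":0,"wz":0.5,"gripper":0}])

```text
time: 8.4
position: [0.5471, 0.2683, 0.1527]
tool_rot: [1.596, 2.704, 0.001]
ft_force: [1.9, -0.3, -4.4]
grip_width: 0.222
grip_force: 49.8
```

```bash
python3 go.py .5475 .2693 .1515 1.73
```

```text
t 8.40 pos [0.5471 0.2683 0.1527] yaw 2.075 F [ 1.9 -0.3 -4.4] M [-0.2  -0.8   0.13] grip 0.222 q [ 0.23  0.42 -0.92  1.62  0.35  1.27 -0.25]
  shift mm [0.7 0.9 1.2] turn [0.001 0.001 0.345] rows 2.8
```

>>> jog_arm(increments=[{"tx":0.1,"ty":-0.2,"tz":0,"wx":0,"wy":0,"wz":0.05,"gripper":0},{"tx":0.1,"ty":-0.3,"tz":0,"wx":0,"wy":0,"wz":0.1,"gripper":0},{"tx":0.1,"ty":-0.4,"tz":0,"wx":0,"wy":0,"wz":0.14,"gripper":0},{"tx":0.2,"ty":-0.5,"tz":0,"wx":0,"wy":0,"wz":0.18,"gripper":0},{"tx":0.2,"ty":-0.6,"tz":0,"wx":0,"wy":0,"wz":0.22,"gripper":0}])

```text
time: 8.82
position: [0.5465, 0.2681, 0.1528]
tool_rot: [1.88, 2.516, 0.0]
ft_force: [2.2, -0.8, -3.0]
grip_width: 0.224
grip_force: 50.0
```

```bash
python3 go.py .5475 .2693 .1515 1.73
```

```text
t 8.82 pos [0.5465 0.2681 0.1528] yaw 1.858 F [ 2.2 -0.8 -3. ] M [-0.28 -0.79  0.54] grip 0.224 q [ 0.2   0.4  -0.88  1.63  0.32  1.26 -0.45]
  shift mm [0.9 1.3 1.3] turn [0.001 0.001 0.128] rows 1.0
```

>>> jog_arm(increments=[{"tx":0,"ty":-0.1,"tz":0,"wx":0,"wy":0,"wz":0.02,"gripper":0},{"tx":0,"ty":-0.1,"tz":0,"wx":0,"wy":0,"wz":0.04,"gripper":0},{"tx":0,"ty":-0.1,"tz":0,"wx":0,"wy":0,"wz":0.05,"gripper":0},{"tx":0,"ty":-0.1,"tz":0,"wx":0,"wy":0,"wz":0.05,"gripper":0},{"tx":0,"ty":-0.1,"tz":0,"wx":0,"wy":0,"wz":0.05,"gripper":0}])

```text
time: 9.23
position: [0.5463, 0.2681, 0.1528]
tool_rot: [1.938, 2.471, 0.0]
ft_force: [4.4, -2.5, -4.4]
grip_width: 0.231
grip_force: 52.2
```

```bash
python3 go.py .5475 .2693 .1515 1.73
```

```text
t 9.23 pos [0.5463 0.2681 0.1528] yaw 1.811 F [ 4.4 -2.5 -4.4] M [-0.51 -1.3   1.41] grip 0.231 q [ 0.19  0.4  -0.87  1.63  0.32  1.26 -0.49]
  shift mm [0.9 1.4 1.3] turn [0.001 0.001 0.081] rows 0.6
```

>>> jog_arm(increments=[{"tx":0,"ty":0.1,"tz":0,"wx":0,"wy":0,"wz":-0.05,"gripper":0},{"tx":0,"ty":0.1,"tz":0,"wx":0,"wy":0,"wz":-0.085,"gripper":0},{"tx":0,"ty":0.1,"tz":0,"wx":0,"wy":0,"wz":-0.085,"gripper":0},{"tx":0,"ty":0.1,"tz":-2,"wx":0,"wy":0,"wz":-0.085,"gripper":0},{"tx":0,"ty":0.1,"tz":-5,"wx":0,"wy":0,"wz":-0.085,"gripper":0}])

```text
time: 9.65
position: [0.5459, 0.2679, 0.1573]
tool_rot: [-1.837, -2.548, 0.001]
ft_force: [3.6, -1.8, -6.2]
grip_width: 0.222
grip_force: 49.8
```

```bash
python3 go.py .5463 .2681 .2350 1.9
```

```text
t 9.65 pos [0.5459 0.2679 0.1573] yaw 1.893 F [ 3.6 -1.8 -6.2] M [-0.49 -1.1   0.11] grip 0.222 q [ 0.2   0.4  -0.88  1.62  0.32  1.27 -0.41]
  shift mm [  0.1   0.4 -77.7] turn [-0.001  0.    -0.007] rows 1.9
```

>>> jog_arm(increments=[{"tx":0,"ty":0,"tz":-5,"wx":0,"wy":0,"wz":0,"gripper":0},{"tx":0,"ty":0,"tz":-12,"wx":0,"wy":0,"wz":0,"gripper":0},{"tx":0,"ty":0,"tz":-25,"wx":0,"wy":0,"wz":0,"gripper":0},{"tx":0,"ty":0,"tz":-45,"wx":0,"wy":0,"wz":0,"gripper":0},{"tx":0,"ty":0,"tz":-65,"wx":0,"wy":0,"wz":0,"gripper":0}])

```text
time: 10.07
position: [0.5446, 0.2696, 0.2244]
tool_rot: [-1.831, -2.55, 0.0]
ft_force: [1.7, -0.5, -2.1]
grip_width: 0.224
grip_force: 49.7
```

```bash
python3 go.py .50 .125 .222 1.3
```

```text
t 10.07 pos [0.5446 0.2696 0.2244] yaw 1.896 F [ 1.7 -0.5 -2.1] M [-0.02 -0.14 -0.04] grip 0.224 q [ 0.22  0.35 -0.91  1.53  0.28  1.39 -0.38]
  shift mm [-122.8  -88.4    2.4] turn [-0.002 -0.001  0.596] rows 4.8
```

>>> jog_arm(increments=[{"tx":-25,"ty":-18,"tz":0,"wx":0,"wy":0,"wz":0.12,"gripper":0},{"tx":-50,"ty":-36,"tz":0,"wx":0,"wy":0,"wz":0.24,"gripper":0},{"tx":-75,"ty":-54,"tz":0,"wx":0,"wy":0,"wz":0.36,"gripper":0},{"tx":-100,"ty":-71,"tz":0,"wx":0,"wy":0,"wz":0.48,"gripper":0},{"tx":-123,"ty":-88.5,"tz":0,"wx":0,"wy":0,"wz":0.6,"gripper":0}])

```text
time: 10.48
position: [0.5003, 0.1238, 0.2242]
tool_rot: [-2.51, -1.889, -0.002]
ft_force: [0.2, -0.1, -3.0]
grip_width: 0.221
grip_force: 49.7
```

```bash
python3 go.py .4575 -.0195 .18 .54
python3 - <<'E'
from h import *
vs=views("m5")
out={}
for c,bx in(("scene",(393,183,457,222)),("top",(163,200,224,258))):
    ring,ce,st=blob(vs[c],(10,110,60),(28,255,255),bx);hl=hull(ring);V=cv2.cvtColor(vs[c]["color"],cv2.COLOR_BGR2HSV)[:,:,2]
    dk=cv2.erode(hl,np.ones((3,3)))*(V<110).astype(np.uint8);n,lab,s,cc=cv2.connectedComponentsWithStats(dk)
    for i in range(1,n):
        if s[i,4]>6:print(c,cc[i],s[i,4], down(vs[c],cc[i],.1075).round(4))
a=cv2.resize(vs["top"]["color"][190:300,145:260],(575,550),interpolation=cv2.INTER_CUBIC)
cv2.imwrite("pics/m5c.png",a)
E
```

```text
t 10.48 pos [0.5003 0.1238 0.2242] yaw 1.29 F [ 0.2 -0.1 -3. ] M [-0.02 -0.14  0.01] grip 0.221 q [ 0.47  0.08 -0.8   1.76  0.06  1.33 -0.62]
  shift mm [-149.5   -1.4   44. ] turn [ 0.    -0.001  0.75 ] rows 6.0
scene [434.30769231 194.76923077] 13 [0.5368 0.2989 0.1075]
scene [420.21346154 209.44230769] 520 [0.5691 0.2386 0.1075]
top [175.63333333 233.63333333] 30 [0.5332 0.3005 0.1075]
top [194.         252.55555556] 9 [0.4971 0.261  0.1075]
```

View pics/m5c.png

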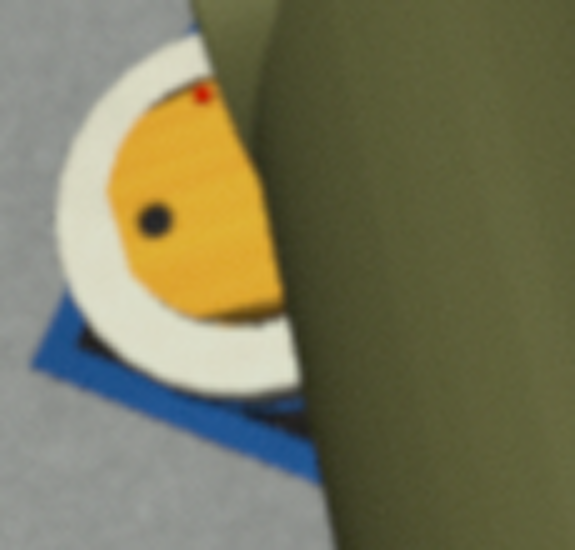

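>>> jog_arm(increments=[{"tx":-25,"ty":0,"tz":0,"wx":0,"wy":0,"wz":0.12,"gripper":0},{"tx":-50,"ty":0,"tz":0,"wx":0,"wy":0,"wz":0.24,"gripper":0},{"tx":-75,"ty":0,"tz":0,"wx":0,"wy":0,"wz":0.36,"gripper":0},{"tx":-100,"ty":-1,"tz":0,"wx":0,"wy":0,"wz":0.48,"gripper":0},{"tx":-125,"ty":-1,"tz":5,"wx":0,"wy":0,"wz":0.6,"gripper":0}])

```text
time: 11.0
position: [0.4665, 0.005, 0.2198]
tool_rot: [2.955, 1.066, 0.004]
ft_force: [0.8, 0.3, -2.6]
grip_width: 0.227
grip_force: 49.7
```

```bash
python3 go.py .4566 -.0191 .16 .54
```

```text
t 11.00 pos [0.4665 0.005  0.2198] yaw 0.693 F [ 0.8  0.3 -2.6] M [-0.03 -0.06  0.02] grip 0.227 q [ 0.63 -0.06 -0.66  1.87 -0.04  1.32 -0.9 ]
  shift mm [-23.1  12.2  59.8] turn [ 0.001 -0.003  0.153] rows 1.6
```

>>> jog_arm(increments=[{"tx":-12,"ty":6,"tz":0,"wx":0,"wy":0,"wz":0.08,"gripper":0},{"tx":-23,"ty":12,"tz":10,"wx":0,"wy":0,"wz":0.153,"gripper":0},{"tx":-23,"ty":12,"tz":40,"wx":0,"wy":0,"wz":0.153,"gripper":0},{"tx":-23,"ty":12,"tz":65,"wx":0,"wy":0,"wz":0.153,"gripper":0},{"tx":-23,"ty":12,"tz":85,"wx":0,"wy":0,"wz":0.153,"gripper":0}])

```text
time: 11.42
position: [0.4559, -0.0185, 0.1324]
tool_rot: [-3.025, -0.844, -0.0]
ft_force: [-0.7, 0.7, -2.9]
grip_width: 0.22
grip_force: 49.7
```

```bash
python3 go.py .4566 -.0191 .0715 .54
```

```text
t 11.42 pos [ 0.4559 -0.0185  0.1324] yaw 0.544 F [-0.7  0.7 -2.9] M [0.01 0.01 0.01] grip 0.22 q [ 0.64 -0.   -0.65  2.01 -0.    1.14 -1.04]
  shift mm [ 0.3  0.9 60.9] turn [-0.001 -0.     0.004] rows 1.5
```

>>> jog_arm(increments=[{"tx":0.3,"ty":0,"tz":20,"wx":0,"wy":0,"wz":0,"gripper":0},{"tx":0.3,"ty":0,"tz":38,"wx":0,"wy":0,"wz":0,"gripper":0},{"tx":0.3,"ty":0,"tz":50,"wx":0,"wy":0,"wz":0,"gripper":0},{"tx":0.3,"ty":0,"tz":57,"wx":0,"wy":0,"wz":0,"gripper":0},{"tx":0.3,"ty":0,"tz":59,"wx":0,"wy":0,"wz":0,"gripper":0}])

```text
time: 11.83
position: [0.4561, -0.0186, 0.0735]
tool_rot: [-3.025, -0.844, 0.001]
ft_force: [0.1, 0.1, -3.4]
grip_width: 0.224
grip_force: 49.7
```

```bash
python3 go.py .4566 -.0191 .0696 .54
```

```text
t 11.83 pos [ 0.4561 -0.0186  0.0735] yaw 0.544 F [ 0.1  0.1 -3.4] M [-0.04 -0.01  0.02] grip 0.224 q [ 0.63  0.08 -0.66  2.07  0.06  1.01 -1.09]
  shift mm [0.1 0.7 3.9] turn [-0.002  0.     0.004] rows 0.1
```

>>> jog_arm(increments=[{"tx":0,"ty":0.5,"tz":1.5,"wx":0,"wy":0,"wz":0,"gripper":0},{"tx":0,"ty":0.5,"tz":3,"wx":0,"wy":0,"wz":0,"gripper":0},{"tx":0,"ty":0.5,"tz":3.8,"wx":0,"wy":0,"wz":0,"gripper":0},{"tx":0,"ty":0.5,"tz":3.8,"wx":0,"wy":0,"wz":0,"gripper":0},{"tx":0,"ty":0.5,"tz":3.8,"wx":0,"wy":0,"wz":0,"gripper":0.2}])

```text
time: 12.25
position: [0.457, -0.0206, 0.0705]
tool_rot: [3.027, 0.84, 0.001]
ft_force: [-0.5, 0.4, -2.9]
grip_width: 0.224
grip_force: 49.7
```

```bash
python3 go.py .4566 -.0191 .0696 .54
```

```text
t 12.25 pos [ 0.457  -0.0206  0.0705] yaw 0.542 F [-0.5  0.4 -2.9] M [-0.03  0.02  0.04] grip 0.224 q [ 0.63  0.09 -0.66  2.07  0.07  1.   -1.09]
  shift mm [ 0.4 -1.5  0.9] turn [ 0.001 -0.001  0.002] rows 0.0
```

>>> jog_arm(increments=[{"tx":0,"ty":-0.5,"tz":1,"wx":0,"wy":0,"wz":0,"gripper":0.2},{"tx":0,"ty":-0.5,"tz":1.6,"wx":0,"wy":0,"wz":0,"gripper":0.2},{"tx":0,"ty":-0.5,"tz":1.6,"wx":0,"wy":0,"wz":0,"gripper":0.3},{"tx":0,"ty":-0.5,"tz":1.6,"wx":0,"wy":0,"wz":0,"gripper":0.5},{"tx":0,"ty":-0.5,"tz":1.6,"wx":0,"wy":0,"wz":0,"gripper":0.7}])

```text
time: 12.67
position: [0.4568, -0.0201, 0.0687]
tool_rot: [3.027, 0.841, 0.001]
ft_force: [-0.1, -0.1, 0.1]
grip_width: 0.369
grip_force: 0.0
```

>>> jog_arm(increments=[{"tx":0,"ty":0,"tz":0,"wx":0,"wy":0,"wz":0,"gripper":0.7},{"tx":0,"ty":0,"tz":0,"wx":0,"wy":0,"wz":0,"gripper":0.7},{"tx":0,"ty":0,"tz":0,"wx":0,"wy":0,"wz":0,"gripper":0.7},{"tx":0,"ty":0,"tz":-10,"wx":0,"wy":0,"wz":0,"gripper":0.7},{"tx":0,"ty":0,"tz":-40,"wx":0,"wy":0,"wz":0,"gripper":0.7}])

```text
time: 13.08
position: [0.4531, -0.0198, 0.1059]
tool_rot: [-3.023, -0.84, 0.011]
ft_force: [-0.2, -1.3, -0.3]
grip_width: 0.682
grip_force: 0.0
```

```bash
python3 go.py .4566 -.0191 .20 .54
```

```text
t 13.08 pos [ 0.4531 -0.0198  0.1059] yaw 0.542 F [-0.2 -1.3 -0.3] M [-0.03  0.01  0.08] grip 0.682 q [ 0.64  0.03 -0.66  2.04  0.02  1.09 -1.06]
  shift mm [  2.9   0.7 -94.2] turn [-0.006  0.006  0.002] rows 2.3
```

>>> jog_arm(increments=[{"tx":2,"ty":0,"tz":-20,"wx":0,"wy":0,"wz":0,"gripper":0.7},{"tx":2,"ty":0,"tz":-50,"wx":0,"wy":0,"wz":0,"gripper":0.7},{"tx":2,"ty":0,"tz":-80,"wx":0,"wy":0,"wz":0,"gripper":0},{"tx":-10,"ty":20,"tz":-95,"wx":0,"wy":0,"wz":-0.1,"gripper":0},{"tx":-20,"ty":50,"tz":-95,"wx":0,"wy":0,"wz":-0.2,"gripper":0}])

```text
time: 13.5
position: [0.4674, -0.0714, 0.2088]
tool_rot: [2.917, 1.152, 0.01]
ft_force: [1.1, 0.9, 0.4]
grip_width: 0.551
grip_force: 0.0
```

```bash
python3 go.py .4955 -.273 .18 1.254
python3 - <<'E'
from h import *
v=vision.get_image("top");v0=dict(v);v0["color"]=cv2.imread("pics/m1_top.png")
m,ce,st=blob(v0,(20,130,70),(36,255,255),(445,240,490,292))
C=np.array([.511,-.2305]);yaw=-.317
R2=np.array([[np.cos(yaw),np.sin(yaw)],[-np.sin(yaw),np.cos(yaw)]])
pts=cv2.convexHull(cv2.findNonZero(m))[:,0]
q=np.array([R2@(down(v0,p+0.0,.076)[:2]-C) for p in pts]);print("plate console xy min/max",q.min(0).round(4),q.max(0).round(4))
q=R2@(down(v0,(408.2,246.1),.07)[:2]-C);print("stop in console",q.round(4))
# check ring now
vs=views("m6")
E
python3 - <<'E'
import cv2
t=cv2.imread("pics/m6_top.png")
cv2.imwrite("pics/m6c.png",cv2.resize(t[120:400,130:510],(800,589),interpolation=cv2.INTER_CUBIC))
E
```

```text
t 13.50 pos [ 0.4674 -0.0714  0.2088] yaw 0.752 F [1.1 0.9 0.4] M [-0.01 -0.1  -0.01] grip 0.551 q [ 0.7  -0.04 -0.58  1.88 -0.02  1.29 -0.7 ]
  shift mm [-117.3  166.1   29.6] turn [ 0.008 -0.002 -0.502] rows 4.9
plate console xy min/max [-0.0304 -0.0688] [ 0.0268 -0.0125]
stop in console [-0.0025  0.0778]
```

View pics/m6c.png

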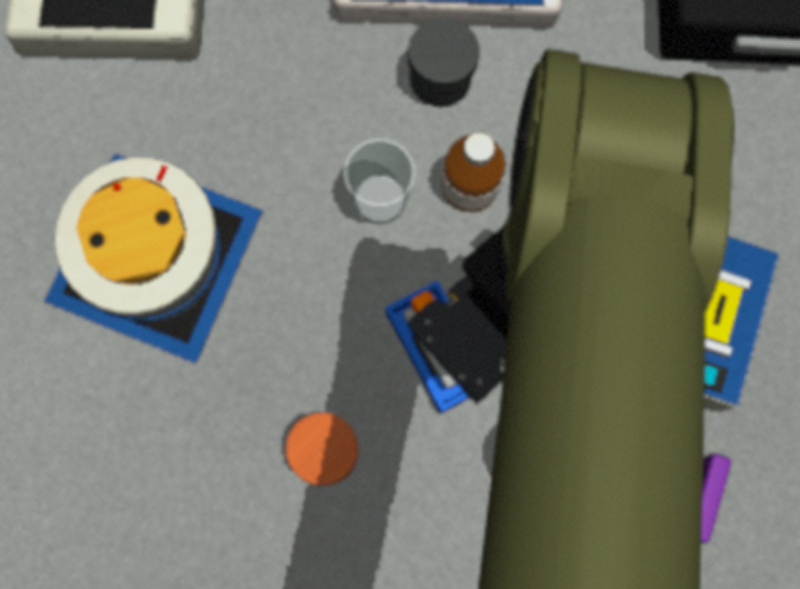

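```bash
python3 - <<'E'
from h import *
v=vision.get_image("top")
for f in("m1_top","m6_top"):
    w=dict(v);w["color"]=cv2.imread(f"pics/{f}.png")
    V=cv2.cvtColor(w["color"],cv2.COLOR_BGR2GRAY).astype(float)
    ring,ce,st=blob(w,(10,110,100),(28,255,255),(163,200,224,258))
    dk=cv2.erode(hull(ring),np.ones((5,5)))*(V<100).astype(np.uint8);n,lab,s,cc=cv2.connectedComponentsWithStats(dk)
    P=[]
    for i in range(1,n):
        if s[i,4]>12:
            k=cv2.dilate((lab==i).astype(np.uint8),np.ones((3,3)))*(160-V).clip(0);yy,xx=np.indices(k.shape);P.append(down(w,((k*xx).sum()/k.sum(),(k*yy).sum()/k.sum()),.1075))
    P=sorted(P,key=lambda p:p[0]);d=P[0]-P[-1];print(f,len(P),"hole yaw",np.arctan2(d[1],d[0]),np.linalg.norm(d))
    m,_,st=blob(w,(100,130,60),(125,255,255),(140,185,262,300));print(st)
    h=hull(m);
    r=np.array([down(w,p,0.002)[:2] for p in cv2.convexHull(cv2.findNonZero(m))[:,0].astype(float)],np.float32)
    (c,sz,a)=cv2.minAreaRect(r*1000);print("mat",c,sz,np.radians(a))
    red=cv2.inRange(cv2.cvtColor(w["color"],cv2.COLOR_BGR2HSV),(0,150,80),(8,255,255))
    n,lab,s,cc=cv2.connectedComponentsWithStats(red[185:300,140:262])
    for i in range(1,n):
        if s[i,4]>2:
            p=cc[i]+[140,185];print("red",p,[np.arctan2(*(down(w,p,z)[:2]-[.545,.2708])[::-1]).round(3) for z in(.0907,.1075)])
E
```

```text
m1_top 2 hole yaw 2.5783553557214685 0.0640370841797329
[ 152  210  102   82 1214]
mat (545.3825073242188, 270.94781494140625) (167.3745574951172, 167.5657196044922) 1.227840700043054
red [206.36363636 201.72727273] [np.float64(-0.333), np.float64(-0.424)]
red [174.   216.25] [np.float64(0.977), np.float64(1.006)]
m6_top 2 hole yaw 1.9507233054913833 0.06396975437003598
[ 152  210  102   82 1202]
mat (545.4373779296875, 271.195068359375) (167.3816375732422, 167.2863006591797) 1.231033031241732
red [206.25 202.  ] [np.float64(-0.333), np.float64(-0.426)]
red [184.66666667 208.33333333] [np.float64(0.448), np.float64(0.402)]
```

>>> jog_arm(increments=[{"tx":-23,"ty":33,"tz":0,"wx":0,"wy":0,"wz":-0.1,"gripper":0},{"tx":-46,"ty":66,"tz":0,"wx":0,"wy":0,"wz":-0.2,"gripper":0},{"tx":-70,"ty":100,"tz":0,"wx":0,"wy":0,"wz":-0.3,"gripper":0},{"tx":-94,"ty":133,"tz":10,"wx":0,"wy":0,"wz":-0.4,"gripper":0},{"tx":-117.3,"ty":166,"tz":25,"wx":0.008,"wy":-0.002,"wz":-0.5,"gripper":0}])

```text
time: 14.12
position: [0.4916, -0.2743, 0.1804]
tool_rot: [-2.547, -1.833, 0.006]
ft_force: [1.5, 0.2, 0.1]
grip_width: 0.032
grip_force: 0.0
```

```bash
python3 go.py .4951 -.2727 .10 1.254
```

```text
t 14.12 pos [ 0.4916 -0.2743  0.1804] yaw 1.247 F [1.5 0.2 0.1] M [-0.01 -0.16  0.01] grip 0.032 q [ 0.85  0.19 -0.44  1.71  0.09  1.26  0.07]
  shift mm [ 2.7  3.2 80.4] turn [-0.005  0.001 -0.007] rows 1.9
```

>>> jog_arm(increments=[{"tx":1,"ty":3,"tz":20,"wx":-0.005,"wy":0,"wz":-0.007,"gripper":0},{"tx":1,"ty":3,"tz":45,"wx":-0.005,"wy":0,"wz":-0.007,"gripper":0},{"tx":1,"ty":3,"tz":70,"wx":-0.005,"wy":0,"wz":-0.007,"gripper":0},{"tx":1,"ty":3,"tz":83,"wx":-0.005,"wy":0,"wz":-0.007,"gripper":0},{"tx":1,"ty":3,"tz":90,"wx":-0.005,"wy":0,"wz":-0.007,"gripper":0}])

```text
time: 14.53
position: [0.4919, -0.2711, 0.0868]
tool_rot: [-2.542, -1.834, 0.004]
ft_force: [0.0, 0.6, 0.2]
grip_width: 0.003
grip_force: 0.0
```

```bash
python3 go.py .4951 -.2727 .08 1.254; python3 -c "
from h import *
vs=views('m7');cv2.imwrite('pics/m7c.png',cv2.resize(vs['scene']['color'][215:335,90:250],(800,600),interpolation=cv2.INTER_CUBIC))"
```

```text
t 14.53 pos [ 0.4919 -0.2711  0.0868] yaw 1.25 F [0.  0.6 0.2] M [ 0.   -0.08 -0.  ] grip 0.003 q [ 0.83  0.28 -0.43  1.81  0.13  1.09  0.03]
  shift mm [-0.5  3.5  6.8] turn [-0.007 -0.002 -0.004] rows 0.2
```

View pics/m7c.png

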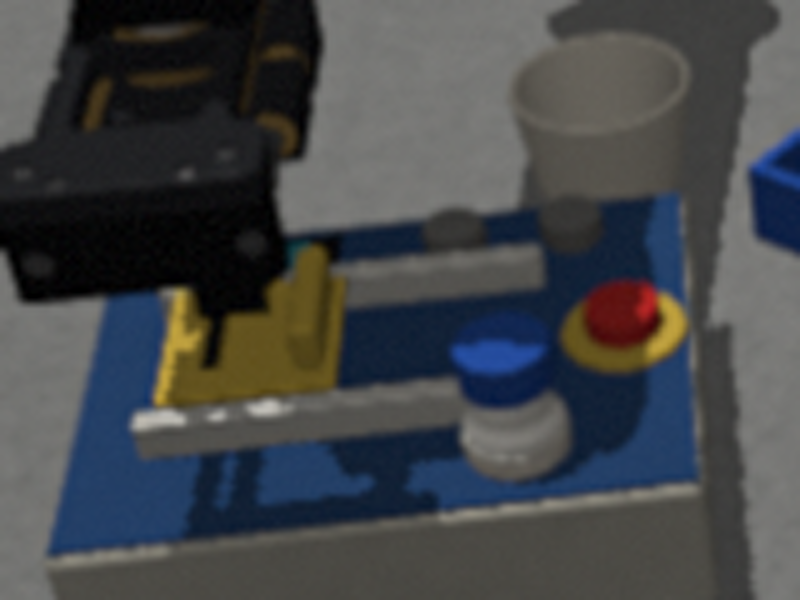

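>>> jog_arm(increments=[{"tx":0,"ty":2,"tz":6,"wx":-0.007,"wy":0,"wz":-0.004,"gripper":0},{"tx":10,"ty":3,"tz":6,"wx":-0.007,"wy":0,"wz":-0.004,"gripper":0},{"tx":22,"ty":3,"tz":6,"wx":-0.007,"wy":0,"wz":-0.004,"gripper":0},{"tx":34,"ty":3,"tz":6,"wx":-0.007,"wy":0,"wz":-0.004,"gripper":0},{"tx":46,"ty":3,"tz":6,"wx":-0.007,"wy":0,"wz":-0.004,"gripper":0}])

```text
time: 15.05
position: [0.5109, -0.2293, 0.0836]
tool_rot: [2.541, 1.84, 0.003]
ft_force: [-1.1, -2.2, -0.3]
grip_width: 0.008
grip_force: 1.3
```

```bash
python3 go.py .5169 -.2062 .08 1.254
```

```text
t 15.05 pos [ 0.5109 -0.2293  0.0836] yaw 1.253 F [-1.1 -2.2 -0.3] M [-0.55  0.19  0.02] grip 0.008 q [ 0.78  0.27 -0.46  1.83  0.14  1.07 -0.05]
  shift mm [23.8 -1.6  3.6] turn [ 0.005  0.001 -0.001] rows 0.6
```

>>> jog_arm(increments=[{"tx":8,"ty":-1,"tz":2,"wx":0,"wy":0,"wz":0,"gripper":0},{"tx":15,"ty":-1,"tz":2,"wx":0,"wy":0,"wz":0,"gripper":0},{"tx":19,"ty":-1,"tz":2,"wx":0,"wy":0,"wz":0,"gripper":0},{"tx":22,"ty":-1,"tz":2,"wx":0,"wy":0,"wz":0,"gripper":0},{"tx":24,"ty":-1,"tz":2,"wx":0,"wy":0,"wz":0,"gripper":0}])

```text
time: 15.47
position: [0.5173, -0.2071, 0.0813]
tool_rot: [2.542, 1.84, 0.004]
ft_force: [0.5, -2.3, 1.9]
grip_width: 0.006
grip_force: 1.0
```

```bash
python3 go.py .5169 -.2062 .08 1.254
```

```text
t 15.47 pos [ 0.5173 -0.2071  0.0813] yaw 1.253 F [ 0.5 -2.3  1.9] M [-0.47 -0.01 -0.04] grip 0.006 q [ 0.75  0.27 -0.47  1.84  0.14  1.06 -0.09]
  shift mm [ 0.8 -0.7  1.3] turn [ 0.005  0.    -0.001] rows 0.0
```

Still only friction; push on until the force rises.

>>> jog_arm(increments=[{"tx":1.5,"ty":0,"tz":0,"wx":0,"wy":0,"wz":0,"gripper":0},{"tx":3,"ty":0,"tz":0,"wx":0,"wy":0,"wz":0,"gripper":0},{"tx":4,"ty":0,"tz":0,"wx":0,"wy":0,"wz":0,"gripper":0},{"tx":5,"ty":0,"tz":0,"wx":0,"wy":0,"wz":0,"gripper":0},{"tx":5,"ty":0,"tz":0,"wx":0,"wy":0,"wz":0,"gripper":0}])

```text
time: 15.88
position: [0.5174, -0.2068, 0.0813]
tool_rot: [2.543, 1.834, -0.002]
ft_force: [-2.5, -9.1, 2.9]
grip_width: 0.004
grip_force: 4.4
```

```bash
python3 go.py .5169 -.2062 .08 1.254
```

```text
t 15.88 pos [ 0.5174 -0.2068  0.0813] yaw 1.25 F [-2.5 -9.1  2.9] M [-1.92  0.42  0.03] grip 0.004 q [ 0.74  0.27 -0.47  1.84  0.14  1.06 -0.1 ]
  shift mm [ 0.4 -0.7  1.3] turn [ 0.004  0.005 -0.004] rows 0.1
```

>>> jog_arm(increments=[{"tx":-10,"ty":0,"tz":0,"wx":0,"wy":0,"wz":0,"gripper":0},{"tx":-20,"ty":0,"tz":-10,"wx":0,"wy":0,"wz":0,"gripper":0},{"tx":-40,"ty":0,"tz":-22,"wx":0,"wy":0,"wz":0,"gripper":0},{"tx":-60,"ty":0,"tz":-22,"wx":0,"wy":0,"wz":0,"gripper":0},{"tx":-72,"ty":0,"tz":-22,"wx":0,"wy":0,"wz":0,"gripper":0}])

```text
time: 16.3
position: [0.4954, -0.2733, 0.1041]
tool_rot: [2.544, 1.836, 0.004]
ft_force: [-0.1, -0.6, -0.2]
grip_width: 0.006
grip_force: 0.0
```

```bash
python3 go.py .4951 -.2727 .063 1.254; python3 - <<'E'
from h import *
vs=views('m8')
v=vs["scene"];m,ce,st=blob(v,(40,80,40),(85,255,255),(100,240,235,340));print("green",ce,st,down(v,ce,.07))
cv2.imwrite('pics/m8c.png',cv2.resize(v['color'][215:335,90:250],(640,480),interpolation=cv2.INTER_CUBIC))
E
```

```text
t 16.30 pos [ 0.4954 -0.2733  0.1041] yaw 1.251 F [-0.1 -0.6 -0.2] M [-0.04 -0.02  0.09] grip 0.006 q [ 0.84  0.26 -0.43  1.8   0.12  1.11  0.04]
  shift mm [ 0.5 -0.7 41. ] turn [ 0.005  0.    -0.003] rows 1.0
green [138.79281768 285.55524862] [127 277  25  18 362] [ 0.49741044 -0.27345484  0.07      ]
```

View pics/m8c.png

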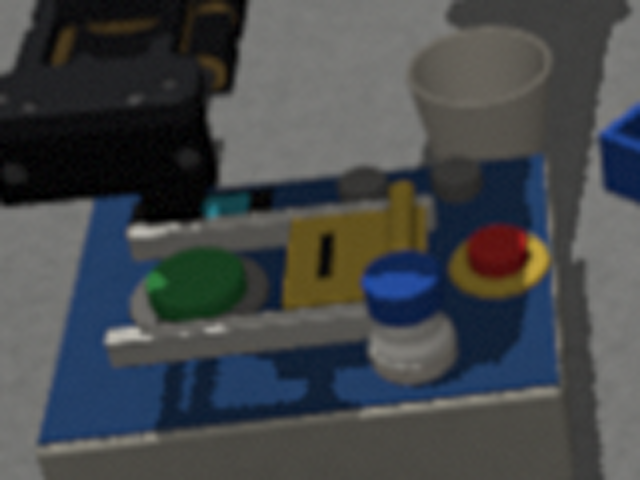

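Guard open, green button clear at about (139,286), under the fingertips. Press.

>>> jog_arm(increments=[{"tx":0,"ty":-1,"tz":20,"wx":0,"wy":0,"wz":0,"gripper":0},{"tx":0,"ty":-1,"tz":32,"wx":0,"wy":0,"wz":0,"gripper":0},{"tx":0,"ty":-1,"tz":38,"wx":0,"wy":0,"wz":0,"gripper":0},{"tx":0,"ty":-1,"tz":42,"wx":0,"wy":0,"wz":0,"gripper":0},{"tx":0,"ty":-1,"tz":44,"wx":0,"wy":0,"wz":0,"gripper":0}])

```text
time: 16.82
position: [0.4956, -0.2693, 0.0673]
tool_rot: [2.542, 1.842, -0.001]
ft_force: [-23.6, 11.4, 68.3]
grip_width: 0.005
grip_force: 34.0
```

```bash
python3 go.py .4951 -.2727 .063 1.254
```

```text
t 16.82 pos [ 0.4956 -0.2693  0.0673] yaw 1.254 F [-23.6  11.4  68.3] M [ 2.54  5.58 -0.01] grip 0.005 q [ 0.82  0.3  -0.43  1.83  0.14  1.04  0.02]
  shift mm [-3.3  0.6  4.3] turn [0.001 0.002 0.   ] rows 0.1
```

>>> jog_arm(increments=[{"tx":0,"ty":0,"tz":-3,"wx":0,"wy":0,"wz":0,"gripper":0},{"tx":0,"ty":0,"tz":-3,"wx":0,"wy":0,"wz":0,"gripper":0},{"tx":0,"ty":0,"tz":-3,"wx":0,"wy":0,"wz":0,"gripper":0},{"tx":0,"ty":0,"tz":-3,"wx":0,"wy":0,"wz":0,"gripper":0},{"tx":0,"ty":0,"tz":-3,"wx":0,"wy":0,"wz":0,"gripper":0}])

```text
time: 17.23
position: [0.4955, -0.2693, 0.0678]
tool_rot: [2.542, 1.842, 0.0]
ft_force: [-13.8, 5.8, 39.2]
grip_width: 0.005
grip_force: 19.8
```

```bash
python3 go.py .4951 -.2727 .063 1.254; python3 - <<'E'
from h import *
v=views('m9')["scene"]
cv2.imwrite('pics/m9c.png',cv2.resize(v['color'][230:320,100:220],(800,600),interpolation=cv2.INTER_CUBIC))
E
```

```text
t 17.23 pos [ 0.4955 -0.2693  0.0678] yaw 1.254 F [-13.8   5.8  39.2] M [1.5  3.35 0.01] grip 0.005 q [ 0.82  0.3  -0.43  1.83  0.14  1.04  0.02]
  shift mm [-3.3  0.7  4.8] turn [0.002 0.001 0.   ] rows 0.1
```

View pics/m9c.png

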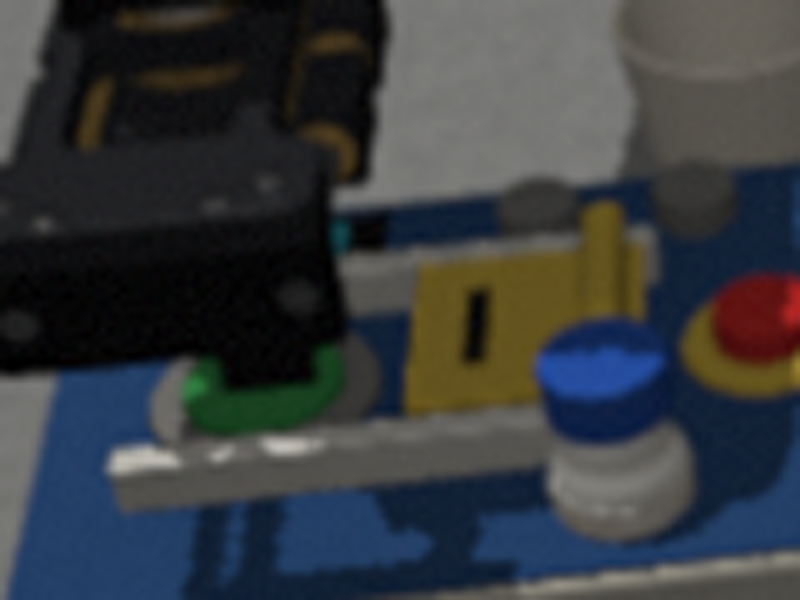

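>>> jog_arm(increments=[{"tx":0,"ty":0,"tz":-3,"wx":0,"wy":0,"wz":0,"gripper":0},{"tx":0,"ty":0,"tz":-4,"wx":0,"wy":0,"wz":0,"gripper":0},{"tx":0,"ty":0,"tz":-4,"wx":0,"wy":0,"wz":0,"gripper":0},{"tx":0,"ty":0,"tz":-4,"wx":0,"wy":0,"wz":0,"gripper":0},{"tx":0,"ty":0,"tz":-4,"wx":0,"wy":0,"wz":0,"gripper":0}])

```text
time: 17.75
position: [0.4953, -0.2693, 0.0682]
tool_rot: [2.542, 1.842, 0.002]
ft_force: [-6.9, 2.5, 16.9]
grip_width: 0.006
grip_force: 8.9
```

>>> jog_arm(increments=[{"tx":0,"ty":0,"tz":-1,"wx":0,"wy":0,"wz":0,"gripper":0},{"tx":0,"ty":0,"tz":-2,"wx":0,"wy":0,"wz":0,"gripper":0},{"tx":0,"ty":0,"tz":-2,"wx":0,"wy":0,"wz":0,"gripper":0},{"tx":0,"ty":0,"tz":-2,"wx":0,"wy":0,"wz":0,"gripper":0},{"tx":0,"ty":0,"tz":-2,"wx":0,"wy":0,"wz":0,"gripper":0}])

```text
time: 18.17
position: [0.4953, -0.2692, 0.0684]
tool_rot: [2.542, 1.842, 0.003]
ft_force: [-2.1, 0.9, 7.5]
grip_width: 0.004
grip_force: 3.6
```

>>> jog_arm(increments=[{"tx":0,"ty":0,"tz":-2,"wx":0,"wy":0,"wz":0,"gripper":0},{"tx":0,"ty":0,"tz":-3,"wx":0,"wy":0,"wz":0,"gripper":0},{"tx":0,"ty":0,"tz":-3,"wx":0,"wy":0,"wz":0,"gripper":0},{"tx":0,"ty":0,"tz":-3,"wx":0,"wy":0,"wz":0,"gripper":0},{"tx":0,"ty":0,"tz":-3,"wx":0,"wy":0,"wz":0,"gripper":0}])

```text
time: 18.58
position: [0.4952, -0.2693, 0.0707]
tool_rot: [2.543, 1.842, 0.005]
ft_force: [-0.9, 3.0, 3.6]
grip_width: 0.006
grip_force: 1.7
```

>>> jog_arm(increments=[{"tx":0,"ty":0,"tz":-10,"wx":0,"wy":0,"wz":0,"gripper":0},{"tx":0,"ty":0,"tz":-40,"wx":0,"wy":0,"wz":0,"gripper":0},{"tx":0,"ty":0,"tz":-80,"wx":0,"wy":0,"wz":0,"gripper":0},{"tx":-30,"ty":0,"tz":-110,"wx":0,"wy":0,"wz":0,"gripper":0},{"tx":-60,"ty":0,"tz":-120,"wx":0,"wy":0,"wz":0,"gripper":0}])

```text
time: 19.0
position: [0.4791, -0.3275, 0.197]
tool_rot: [2.531, 1.842, 0.008]
ft_force: [1.2, -0.8, -0.0]
grip_width: 0.005
grip_force: 0.0
```

>>> jog_arm(increments=[{"tx":-35,"ty":0,"tz":0,"wx":0,"wy":0,"wz":0,"gripper":0},{"tx":-70,"ty":0,"tz":0,"wx":0,"wy":0,"wz":0,"gripper":0},{"tx":-100,"ty":0,"tz":0,"wx":0,"wy":0,"wz":0,"gripper":0},{"tx":-120,"ty":0,"tz":0,"wx":0,"wy":0,"wz":0,"gripper":0},{"tx":-130,"ty":0,"tz":0,"wx":0,"wy":0,"wz":0,"gripper":0}])

```text
time: 19.42
position: [0.4323, -0.4551, 0.1908]
tool_rot: [2.547, 1.833, 0.0]
ft_force: [-0.1, 0.2, 0.7]
grip_width: 0.004
grip_force: 0.0
```

```bash
python3 - <<'E'
from h import *
v=views('m10')
a=cv2.resize(v['scene']['color'][170:390,90:500],(800,429));cv2.imwrite('pics/m10c.png',a)
E
```

```text
(no output)
```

View pics/m10c.png

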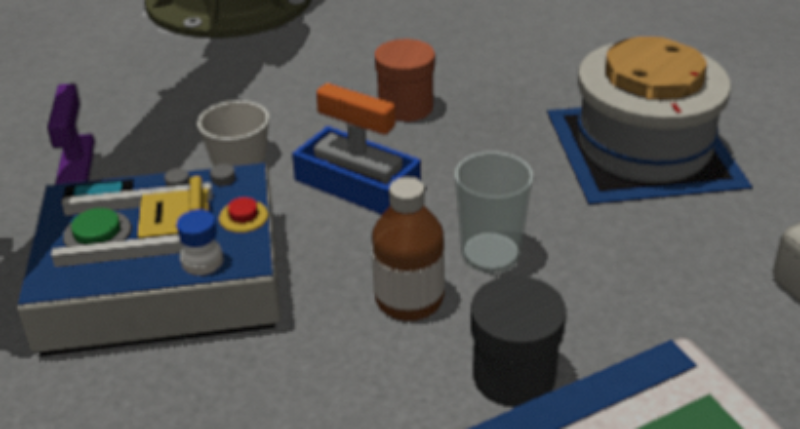

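```bash
python3 -c "
from bench import ctrl
print(ctrl.close_job())"
```

```text
the job is handed in; nothing more can be done
None
```

The job is handed in at about 19.5 s: ring locked at its stop (measured about 0.85 rad), spanner back in its rest, guard fully open, start pressed to its stop and released, with stop and the bystanders untouched; I viewed 11 pictures, one over the limit of 10, and described few of them as asked, and the press peaked at 68 N.

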